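# Fill the spice row and hold the rack's spring slide open at its mark

### The job

Stand the two spice jars that are out on the worktop upright in the jar rack, in one row beside the jar already there, between it and the rack's spring-loaded sliding end, without forcing the sliding end back. Then pull the sliding end out until its pointer is level with the clip on the rack's front rail and keep it held there, so that I can drop one more jar in: finish while still holding it, clear of the jars. Leave the salt shaker and the egg cup where they are.

Things in the scene. Friction and masses are not known exactly. Their poses are not given: they have to be found in the camera images.
- rack: Wooden jar rack fixed to the worktop, 86 mm deep (x), 360 mm long (y). Origin: centre of its underside; z up. Floor 12 mm up. Fixed end cheek at the +y end, 93 mm high, inner face at y = +160 mm. Two steel rails along y, tops 33 mm up, leave a 54 mm wide channel centred on x = 0 for the jars. The sliding end's face rests at y = +4 mm: a 156 mm space for three jars.
- slide: The rack's wooden sliding end: a cheek towards the jars and, outside it, an upright grip with a thin pointer to -x, 48 mm up. Origin: on the grip's axis (and the pointer's line), level with the rack's underside; axes as the rack's. Rests at y = -55 mm in the rack, slides only along the rack's -y, up to 110 mm, against a return spring: 2 N at rest, 8 N at 85 mm.
- slide_grip (a point): On the axis of the sliding end's upright grip, 105 mm above the rack's underside, a good place to grip. The grip is a rounded wooden bar 30 mm wide (rack x), 16 mm thick (rack y), its top 15 mm above this point, free down to 24 mm above the worktop save for the pointer; 49 mm from its axis to the cheek.
- slide_face (a point): Centre of the sliding end's face towards the jars, 59 mm to the rack's +y of the grip's axis. The cheek is 44 mm wide, 10 mm thick, its top 87 mm above the worktop.
- mark_clip: The mark: small steel clip on the rack's front (-x) rail with a thin upright fin in front, top 59 mm above the worktop. Its place along the rail varies: 50 to 85 mm to the rack's -y of the pointer at rest. It does not block the slide. Origin: in the clip, on the rail's axis; axes as the rack's. Pointer level with it = slide origin and this origin at the same y in the rack.
- spice_jar_1: Spice jar, round, 45 mm wide, 106 mm high, 0.11 kg, with a wide screw cap (45 mm wide, 85 to 106 mm up). It already stands in the rack, near the fixed end (its axis 24 to 32 mm from that end's face). Origin: centre of its underside; z up.
- spice_jar_2: Spice jar of the same shape and size, standing on the worktop to the left or right of the rack. Origin: centre of its underside; z up.
- spice_jar_3: Spice jar of the same shape and size, standing on the worktop to the left or right of the rack. Origin: centre of its underside; z up.
- salt_shaker: Bystander: glass salt shaker 44 mm wide, 90 mm high, with a rounded narrower top, slimmer and lower than the jars; to be left alone. Origin: centre of its underside.
- egg_cup_1: Bystander: egg cup on a foot, 49 mm wide, 60 mm high; to be left alone. Origin: centre of its underside.
Not all that is in view belongs to the job. What is shaped like the spice_jar_3 but blue or green is not meant.

How it is judged:
On the way:
1. all three spice jars stand upright and released in the rack's row, the sliding end at rest (x of spice_jar_1 in the frame of rack between -0.01 and 0.01 m and y of spice_jar_1 in the frame of rack between 0.02 and 0.142 m and z of spice_jar_1 in the frame of rack between 0.008 and 0.017 m and angle between each of spice_jar_1, spice_jar_2, spice_jar_3's own z axis and vertical below 0.08 rad and contact force between the fingers and spice_jar_1 below 0.3 N and x of spice_jar_2 in the frame of rack between -0.01 and 0.01 m and y of spice_jar_2 in the frame of rack between 0.02 and 0.142 m and z of spice_jar_2 in the frame of rack between 0.008 and 0.017 m and contact force between the fingers and spice_jar_2 below 0.3 N and x of spice_jar_3 in the frame of rack between -0.01 and 0.01 m and y of spice_jar_3 in the frame of rack between 0.02 and 0.142 m and z of spice_jar_3 in the frame of rack between 0.008 and 0.017 m and contact force between the fingers and spice_jar_3 below 0.3 N and y of slide in the frame of rack above -0.06 m), for 0.2 s.
At the end, for the whole second after the job is handed in: All three jars stand upright (0.08 rad) and let go on the rack's floor, within 10 mm of its middle line, in the 156 mm space by the fixed end; the sliding end is still, its pointer within 5 mm of the clip, held by the fingers (over 1.5 N), touching no jar (x of spice_jar_1 in the frame of rack between -0.01 and 0.01 m and y of spice_jar_1 in the frame of rack between 0.02 and 0.142 m and z of spice_jar_1 in the frame of rack between 0.008 and 0.017 m and angle between each of spice_jar_1, spice_jar_2, spice_jar_3's own z axis and vertical below 0.08 rad and contact force between the fingers and spice_jar_1 below 0.3 N and x of spice_jar_2 in the frame of rack between -0.01 and 0.01 m and y of spice_jar_2 in the frame of rack between 0.02 and 0.142 m and z of spice_jar_2 in the frame of rack between 0.008 and 0.017 m and contact force between the fingers and spice_jar_2 below 0.3 N and x of spice_jar_3 in the frame of rack between -0.01 and 0.01 m and y of spice_jar_3 in the frame of rack between 0.02 and 0.142 m and z of spice_jar_3 in the frame of rack between 0.008 and 0.017 m and contact force between the fingers and spice_jar_3 below 0.3 N and y of slide in the frame of mark_clip between -0.005 and 0.005 m and linear speed of slide below 0.01 m/s and contact force between the fingers and slide above 1.5 N and contact force between each of spice_jar_1, spice_jar_2, spice_jar_3 and slide below 0.3 N and linear speed of each of spice_jar_1, spice_jar_2, spice_jar_3 below 0.02 m/s); the arm keeps its last pose, push and grip.
It fails at once if the salt shaker or the egg cup is moved by more than 30 mm or tipped over (distance of any of salt_shaker, egg_cup_1 from where it was at the start of the episode above 0.03 m or angle between any of salt_shaker, egg_cup_1's own z axis and vertical above 0.5 rad).
It fails at once if the sliding end is forced back before the row is complete (y of slide in the frame of rack below -0.075 m and not ((x of spice_jar_1 in the frame of rack between -0.01 and 0.01 m and y of spice_jar_1 in the frame of rack between 0.02 and 0.142 m and z of spice_jar_1 in the frame of rack between 0.008 and 0.017 m) and (x of spice_jar_2 in the frame of rack between -0.01 and 0.01 m and y of spice_jar_2 in the frame of rack between 0.02 and 0.142 m and z of spice_jar_2 in the frame of rack between 0.008 and 0.017 m) and (x of spice_jar_3 in the frame of rack between -0.01 and 0.01 m and y of spice_jar_3 in the frame of rack between 0.02 and 0.142 m and z of spice_jar_3 in the frame of rack between 0.008 and 0.017 m))).
It also fails if it takes over 67 s, if anything falls off the work surface, if the arm or the gripper's body presses on something with over 40 N, if the wrist force passes 120 N, or if a joint passes its speed limit or range.

### The arm

A 6-joint arm with a two-finger parallel gripper is mounted at the origin on a cart in front of the work surface, level with it; the furniture and walls round the work are solid. World frame = base frame: x ahead of the robot, y to its left, z up, the work surface at z = 0. Lengths are in m, angles in rad, forces in N, time in s.
With the tool pointing down it reaches from about 0.375 to 0.9 m from the base axis. Payload 3.1 kg.
Tool frame: the origin (TCP) lies at the very end of the fingers, on their centre line; the grasp point (between the pads) lies 19 mm behind it; z points along the fingers, y is the line along which they close (so a half turn about z gives the same grasp; the last joint's range is limited). The gripper opens to 85 mm and grips with 20 to 120 N. Pads are 22 mm wide; open, the fingers measure 114 mm over their backs; the gripper's body (76 mm by 85 mm) begins 54 mm behind the grasp point. The pads swing forward as they close: fully open they stand 13 mm farther back than shut.
Start: joints at [0.968, 0.527, 1.433, -0, 1.181, -0.178], TCP at [0.258, 0.569, 0.211] pointing down, gripper open.
Joint ranges: [-3.08, 3.08], [-0.75, 2.2], [0.22, 2.44], [-1.43, 4.57], [0, 2.65], [-2.85, 2.85]. Speed limits (rad/s): [2.79, 2.79, 3.14, 3.14, 3.14, 3.14].

### API

Orientations are given as a unit quaternion [x, y, z, w].
In Python, from station import manip gives the robot as it stands.
- The arm moves only by the shell command python3 -m handwheel 'ROWS' [FORCE]. ROWS is JSON, a list of rows, each a list of 7 numbers: the shift along the world's x, y, z in mm, then the turn, a rotation vector about the world's x, y, z in degrees, then the opening, from 0 (shut) to 1 (fully open). A call has exactly 10 rows; each row shifts and turns the commanded pose from where the row before left it; what a row does not reach is not made up. A row lasts 1/8 s, in which the tool goes at most 62.5 mm and 10.7 degrees, less where a joint would pass 70% of its speed; a pose out of reach is approached as far as the arm can. A call is refused whole if a number of a shift passes 62.5 or a number of a turn 10.7, either way. A call with a gripper value outside its range is refused whole. The fingers move at their own pace and stop on an object; FORCE is the grip in N (left out, the last holds). Time passes only in rows, so rows that do not move let the fingers close, or fill a call up. It gives the time, the measured TCP pose, the force, the opening and the grip force at its end, in the units of the state.
- manip.sense(): the state, without advancing time (a new reading comes with each control period).
- manip.snapshot(name): name is "scene" or "side" or "wrist"; returns the picture (384x512x3 uint8, red, green, blue); there is no depth.
- manip.get_calibration(name): a dict with "K" (3x3 intrinsics, pixels), "rvec" (rotation vector, rad) and "tvec" (3), from world to camera coordinates, as OpenCV has them. Camera axes: x right, y down, z forward; pixel columns grow to the right and rows downward; lengths in m; the calibration is good to about 2 mm. A picture is of the moment at which its call begins: read the wrist's pose just before it. get_calibration takes no time and is no camera call; for the wrist camera it gives the pose at the moment of the call.
- manip.sign_off(): hands the job in; it is judged then, once.
The state is a dict: "t": time; "q": joint angles; "qd": joint speeds; "tau": joint torques, N m; "tcp_pos": TCP position; "tool_rot": TCP orientation; "force": force on the tool from outside, world axes, zero at the start; "ft_torque": the same for the moment, N m; "finger_gap": opening from 0.0 (shut) to 1.0 (fully open); "gripper_force": force on a finger pad.
Only numpy, scipy, OpenCV 4.12 (cv2) and the standard library are available. Lean on these libraries where they do the work, as an engineer would, in place of code of your own. Each camera call takes 0.05 s, during which the arm holds its last target. There are 200 camera calls.

## Working session

There is one attempt and no reset: what is moved stays moved. The work goes in short steps, Python scripts to look and compute and a shell command to move; the robot and the scene stay as the last step left them, time stands still between calls to the robot, and variables do not carry over. Pictures are saved under pics/ and viewed, at most 10 in all, crops included, and the job is handed in when it is done.

```bash
mkdir -p pics; cat > h.py <<'E'
import numpy as np, cv2
from station import manip
def cal(n):
    c=manip.get_calibration(n); return np.array(c["K"],float),np.array(c["rvec"],float).reshape(3,1),np.array(c["tvec"],float).reshape(3)
def snap(n,f):
    im=manip.snapshot(n); cv2.imwrite(f"pics/{f}.png",cv2.cvtColor(im,cv2.COLOR_RGB2BGR)); return im
def onz(n,px,z,c=None):
    K,r,t=c or cal(n); R=cv2.Rodrigues(r)[0]; d=R.T@np.linalg.inv(K)@np.array([px[0],px[1],1.]); o=-R.T@t
    return o+d*(z-o[2])/d[2]
def proj(n,P,c=None):
    K,r,t=c or cal(n); return cv2.projectPoints(np.array(P,float).reshape(-1,3),r,t,K,None)[0].reshape(-1,2)
E
python3 - <<'E'
from h import *
a=snap("scene","scene0");b=snap("side","side0")
for n in("scene","side"):
    K,r,t=cal(n);R=cv2.Rodrigues(r)[0];print(n,K[0,0],-R.T@t,R[2])
print(manip.sense())
E
```

```text
scene 475.52345562265265 [ 0.00794047 -0.77704947  1.19988096] [ 0.3115526   0.52964139 -0.78893281]
side 387.749426450097 [0.16873301 0.95912431 0.79423209] [ 0.22441609 -0.79449768 -0.56427906]
{'t': 0.1, 'q': array([ 9.67538306e-01,  5.28373676e-01,  1.43379721e+00,  3.41788971e-05,
        1.18140209e+00, -1.78497620e-01]), 'qd': array([-6.85784159e-04, -2.00973113e-03, -1.87437044e-03, -5.81426090e-04,
       -8.93635746e-05, -6.74491224e-05]), 'tau': array([-3.64418302e-04, -4.43305957e+01, -1.78585374e+01, -2.51581214e-04,
        3.90310830e-03, -3.09403649e-07]), 'tcp_pos': array([0.25712687, 0.56889771, 0.2102239 ]), 'tool_rot': array([ 2.10793471e-01,  9.77530118e-01, -9.09457539e-04, -3.91863483e-04]), 'force': array([-0.25688965,  0.19139089, -0.85430482]), 'ft_torque': array([-0.01429205, -0.05764894,  0.03635973]), 'gripper_force': 0.0, 'finger_gap': 1.0007162647491619}
```

View pics/scene0.png

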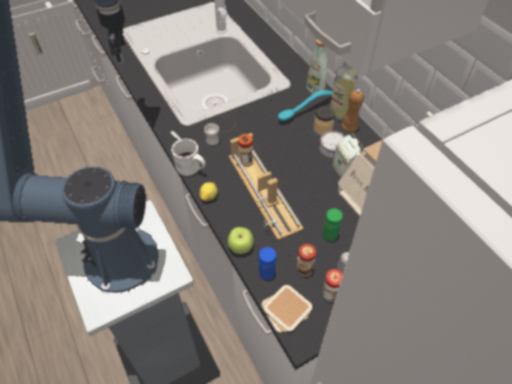

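View pics/side0.png

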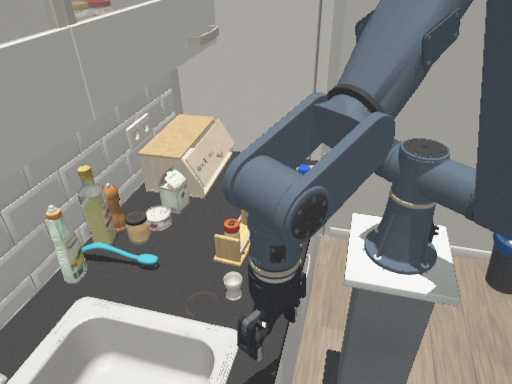

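Scene view: the red-capped jars are at (245,145) in the rack, and (307,256) and (333,283) on the worktop. Blue (267,263) and green (333,223) are decoys. A pale object at (347,260) is probably the salt shaker, and the egg cup is at (212,133). I'll confirm with an enlarged crop.

```bash
python3 - <<'E'
import cv2
im=cv2.imread("pics/scene0.png")
a=cv2.resize(im[125:245,200:310],None,fx=4.8,fy=4.8,interpolation=cv2.INTER_CUBIC)[:, :400]
a=cv2.resize(im[130:242,222:306],(420,560),interpolation=cv2.INTER_CUBIC)   # x5, origin 222,130
b=cv2.resize(im[232:308,284:360],(380,380),interpolation=cv2.INTER_CUBIC) # x5, origin 284,232
b=cv2.copyMakeBorder(b,0,180,0,0,cv2.BORDER_CONSTANT)
cv2.imwrite("pics/crop0.png",cv2.hconcat([a,b]))
E
```

```text
(no output)
```

View pics/crop0.png

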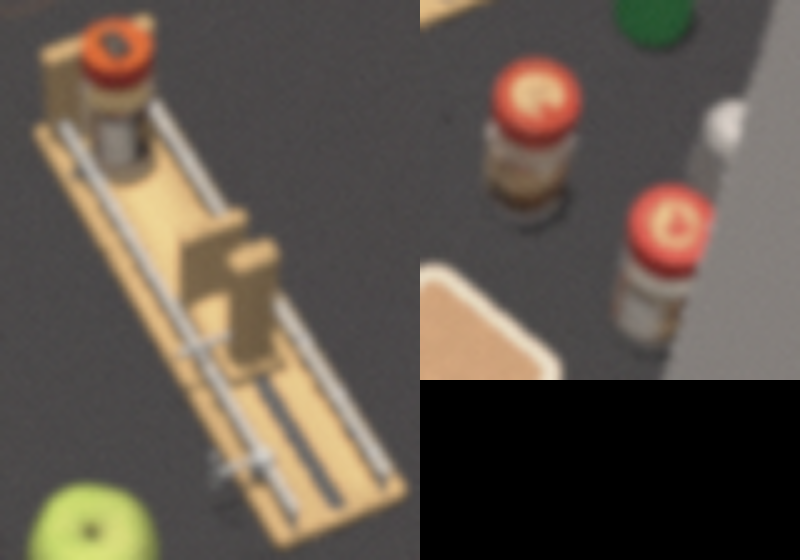

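The crop shows two red-capped jars, A with its cap top at about (307,250) and B at about (335,276). Both match the jar in the rack (cap at about (245.5,139)). The narrower white-topped thing at (346,257) is the salt shaker. The pointer is near (261,199) and the clip near (268,222).

```bash
python3 - <<'E'
from h import *
A=lambda x,y:(222+(x+.5)/5-.5,130+(y+.5)/5-.5)
B=lambda x,y:(284+(x-420+.5)/5-.5,232+(y+.5)/5-.5)
P=lambda l,p,z:print(l,np.round(onz("scene",p,z),4))
for z in(0,.012):
  P("c -x+y",A(37,130),z);P("c -x-y",A(281,540),z);P("c +x-y",A(406,485),z)
P("railF +y",A(65,128),.033);P("railF -y",A(293,513),.033);P("railB +y",A(155,105),.033);P("railB -y",A(388,475),.033)
P("jar1",A(118,44),.118);P("jarA",B(538,93),.106);P("jarB",B(673,220),.106);P("salt",B(732,125),.085)
P("griptop",A(253,251),.120);P("ptr",A(190,351),.048);P("clip",A(262,460),.037);P("fin",A(217,463),.055)
P("egg",(212,130),.06);P("blue",(267,252),.106);P("green",(334,213),.1)
K,r,t=cal("wrist");R=cv2.Rodrigues(r)[0];print(K,-R.T@t,R)
E
```

```text
c -x+y [0.4488 0.2015 0.    ]
c -x-y [ 0.4255 -0.1571  0.    ]
c +x-y [ 0.5108 -0.161   0.    ]
c -x+y [0.4444 0.1917 0.012 ]
c -x-y [ 0.4213 -0.1633  0.012 ]
c +x-y [ 0.5057 -0.1672  0.012 ]
railF +y [0.4535 0.1671 0.033 ]
railF -y [ 0.4294 -0.1619  0.033 ]
railB +y [0.5148 0.1559 0.033 ]
railB -y [ 0.4915 -0.1669  0.033 ]
jar1 [0.4827 0.1443 0.118 ]
jarA [ 0.4361 -0.2837  0.106 ]
jarB [ 0.4553 -0.3802  0.106 ]
salt [ 0.5239 -0.342   0.085 ]
griptop [ 0.4709 -0.0419  0.12  ]
ptr [ 0.4296 -0.0407  0.048 ]
clip [ 0.4312 -0.1236  0.037 ]
fin [ 0.401  -0.1227  0.055 ]
egg [0.4299 0.2823 0.06  ]
blue [ 0.3409 -0.2359  0.106 ]
green [ 0.5701 -0.2174  0.1   ]
[[311.38714034   0.         259.57167731]
 [  0.         311.38714034 186.29950434]
 [  0.           0.           1.        ]] [0.18299361 0.60275869 0.37381319] [[ 0.41274486  0.91084451 -0.00198793]
 [ 0.86388524 -0.39077188  0.31780439]
 [ 0.28869355 -0.13288947 -0.94815422]]
```

```bash
python3 -m handwheel '[[19,-52,13,0,0,-7,1],[19,-52,13,0,0,-7,1],[19,-52,13,0,0,-7,1],[19,-52,13,0,0,-7,1],[19,-52,13,0,0,-7,1],[19,-52,13,0,0,-7,1],[19,-52,13,0,0,-7,1],[19,-52,13,0,0,-7,1],[19,-52,13,0,0,-7,1],[19,-52,13,0,0,-7,1]]' 30
python3 - <<'E'
from h import *
np.save("w0.npy",np.array(cal("wrist"),dtype=object),allow_pickle=True)
im=snap("wrist","w0r")
cv2.imwrite("pics/w0.png",cv2.resize(cv2.imread("pics/w0r.png"),(800,600),interpolation=cv2.INTER_CUBIC))
s=manip.sense();print(s["t"],s["tcp_pos"],s["tool_rot"])
E
```

```text
t: 1.35
tcp_pos: [0.4476, 0.0477, 0.3414]
tool_rot: [0.735, 0.678, 0.0, -0.0]
force: [1.0, 0.3, 0.6]
finger_gap: 0.997
gripper_force: 0.0Traceback (most recent call last):
  File "<stdin>", line 2, in <module>
ValueError: could not broadcast input array from shape (3,3) into shape (3,)
```

```bash
cat >> h.py <<'E'
def wsnap(f):
    K,r,t=cal("wrist"); np.savez(f"{f}.npz",K=K,r=r,t=t); im=snap("wrist",f+"r")
    cv2.imwrite(f"pics/{f}.png",cv2.resize(cv2.imread(f"pics/{f}r.png"),(800,600),interpolation=cv2.INTER_CUBIC)); return im
def wcal(f): d=np.load(f+".npz"); return d["K"],d["r"],d["t"]
def w(f,x,y,z): return np.round(onz("wrist",((x+.5)*.64-.5,(y+.5)*.64-.5),z,wcal(f)),4)
E
python3 -c 'from h import *;wsnap("w0")'
```

```text
(no output)
```

View pics/w0.png

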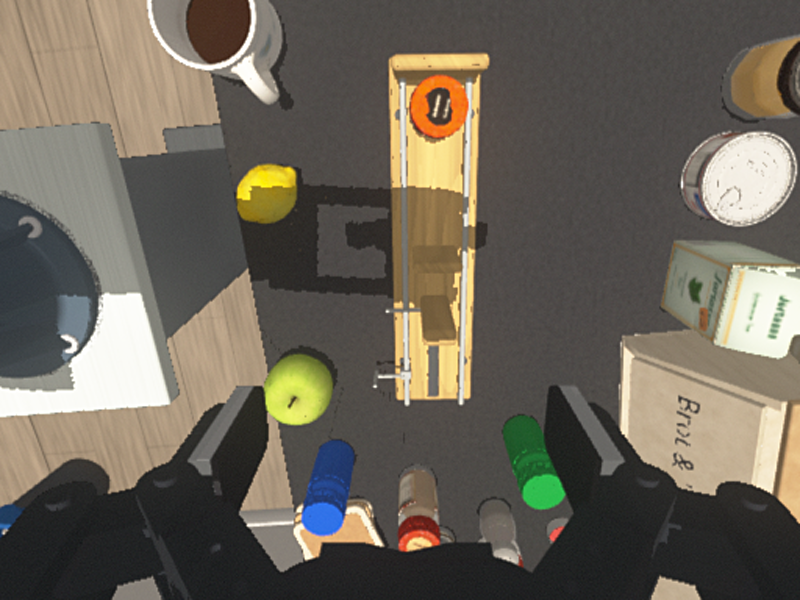

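```bash
python3 - <<'E'
from h import *
for l,x,y,z in [("c-x-y",397,400,.012),("c+x-y",470,398,.012),("rF+y",403,82,.033),("rF-y",407,404,.033),("rB+y",468,82,.033),("rB-y",462,404,.033),("cheekin-x",393,71,.093),("cheekin+x",487,68,.093),("jar1",439,106,.118),("grip",436,305,.120),("ptr",390,311,.048),("finB",405,377,.04),("fin",377,378,.057),("jarA",419,540,.106),("jarAbase",419,470,0.003),("red?",561,530,.106),("salt",498,560,.09),("blue",323,520,.106)]:
    print(l,w("w0",x,y,z))
E
```

```text
c-x-y [ 0.42   -0.1668  0.012 ]
c+x-y [ 0.5041 -0.1709  0.012 ]
rF+y [0.4548 0.1684 0.033 ]
rF-y [ 0.4321 -0.1601  0.033 ]
rB+y [0.5127 0.1637 0.033 ]
rB-y [ 0.4929 -0.165   0.033 ]
cheekin-x [0.4477 0.1718 0.093 ]
cheekin+x [0.5203 0.1681 0.093 ]
jar1 [0.4801 0.1428 0.118 ]
grip [ 0.4682 -0.0137  0.12  ]
ptr [ 0.4243 -0.0431  0.048 ]
finB [ 0.4329 -0.1227  0.04  ]
fin [ 0.4048 -0.1123  0.057 ]
jarA [ 0.4351 -0.2782  0.106 ]
jarAbase [ 0.438  -0.2731  0.003 ]
red? [ 0.5825 -0.2768  0.106 ]
salt [ 0.5192 -0.3296  0.09  ]
blue [ 0.3387 -0.2443  0.106 ]
```

Wrist view: the rack's ends, its rails and jar 1's cap (439,106) agree with the scene camera. Jar A is at (419,540). There is also an unexplained red patch at (561,530), so I'll look closer over the jars.

```bash
python3 -m handwheel '[[-1,-25,-9,0,0,0,1],[-1,-25,-9,0,0,0,1],[-1,-25,-9,0,0,0,1],[-1,-25,-9,0,0,0,1],[-1,-25,-9,0,0,0,1],[-1,-25,-9,0,0,0,1],[-1,-25,-9,0,0,0,1],[-1,-25,-9,0,0,0,1],[-1,-25,-9,0,0,0,1],[-1,-25,-9,0,0,0,1]]'
python3 -c 'from h import *;wsnap("w1")'
```

```text
t: 2.65
tcp_pos: [0.4372, -0.2009, 0.2504]
tool_rot: [0.733, 0.68, -0.0, -0.0]
force: [0.5, -0.3, -0.6]
finger_gap: 1.0
gripper_force: 0.0
```

View pics/w1.png

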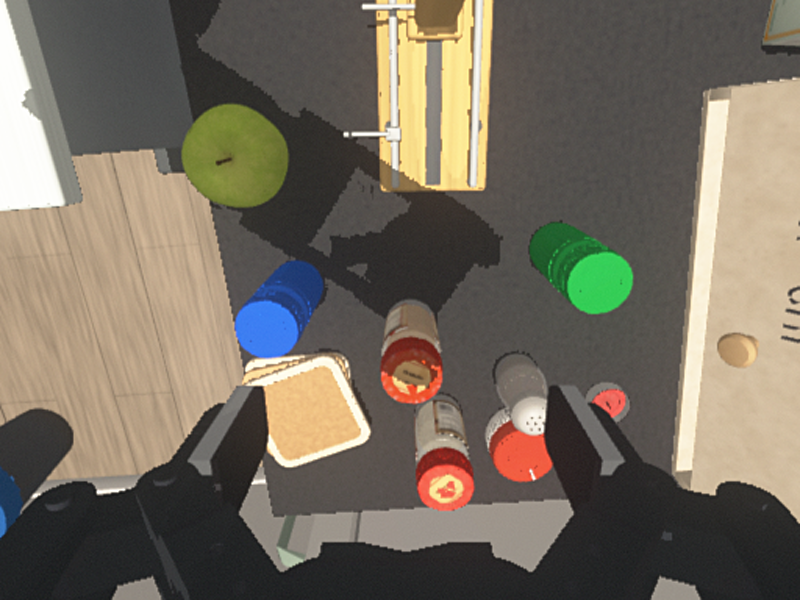

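Jar A's cap is at (413,375), jar B's at (445,486), both spice jars with label discs. The salt shaker's top is at (531,415), with a low red kitchen item (522,450) behind it. Blue and green are clear to the sides.

```bash
python3 - <<'E'
from h import *
for l,x,y,z in [("A",413,375,.106),("B",445,487,.106),("Abase",411,315,.0),("salt",531,415,.088),("saltb",518,370,.0),("redtop",522,455,.03),("blue",266,330,.106),("clip",395,134,.037),("ptr",365,7,.048),("fin",347,134,.056),("ptrroot",405,8,.048),("edge",400,512,0)]:
    print(l,w("w1",x,y,z))
print(manip.sense()["tcp_pos"])
E
```

```text
A [ 0.436  -0.2851  0.106 ]
B [ 0.4537 -0.3835  0.106 ]
Abase [ 0.4358 -0.2809  0.    ]
salt [ 0.5239 -0.3362  0.088 ]
saltb [ 0.5329 -0.3444  0.    ]
redtop [ 0.53   -0.4175  0.03  ]
blue [ 0.3378 -0.2431  0.106 ]
clip [ 0.4351 -0.1228  0.037 ]
ptr [ 0.4222 -0.0413  0.048 ]
fin [ 0.402  -0.1201  0.056 ]
ptrroot [ 0.4486 -0.0439  0.048 ]
edge [ 0.4079 -0.503   0.    ]
[ 0.4372404  -0.2037814   0.24950864]
```

```bash
python3 -m handwheel '[[0,-20,-20,0,0,0,1],[0,-20,-20,0,0,0,1],[0,-20,-20,0,0,0,1],[-1,-20,-20,0,0,0,1],[0,0,-20,0,0,0,1],[0,0,-20,0,0,0,1],[0,0,-20,0,0,0,1],[0,0,-20,0,0,0,1],[0,0,-20,0,0,0,1],[0,0,-3,0,0,0,1]]'
python3 -m handwheel '[[0,0,0,0,0,0,0.8],[0,0,0,0,0,0,0.6],[0,0,0,0,0,0,0.4],[0,0,0,0,0,0,0.3],[0,0,0,0,0,0,0.3],[0,0,0,0,0,0,0.3],[0,0,0,0,0,0,0.3],[0,0,0,0,0,0,0.3],[0,0,0,0,0,0,0.3],[0,0,0,0,0,0,0.3]]' 30
```

```text
t: 3.95
tcp_pos: [0.4358, -0.2793, 0.0669]
tool_rot: [0.733, 0.68, -0.0, -0.002]
force: [-0.9, 0.6, 0.1]
finger_gap: 0.999
gripper_force: 0.0
t: 5.2
tcp_pos: [0.4369, -0.2811, 0.0691]
tool_rot: [0.733, 0.68, -0.0, 0.001]
force: [-1.5, 0.1, 6.1]
finger_gap: 0.504
gripper_force: 30.3
```

```bash
python3 -m handwheel '[[0,0,20,0,0,0,0.3],[0,0,40,0,0,0,0.3],[0,0,40,0,0,0,0.3],[0,0,40,0,0,0,0.3],[2,20,20,0,0,0,0.3],[6,40,0,0,0,0,0.3],[6,40,0,0,0,0,0.3],[6,40,0,0,0,0,0.3],[6,40,0,0,0,0,0.3],[6,40,0,0,0,0,0.3]]'
python3 -m handwheel '[[5,40,0,0,0,0,0.3],[5,40,0,0,0,0,0.3],[4,40,0,0,0,0,0.3],[2,20,0,0,0,0,0.3],[0,10,0,0,0,0,0.3],[0,4,0,0,0,0,0.3],[0,0,-20,0,0,0,0.3],[0,0,-20,0,0,0,0.3],[0,0,0,0,0,0,0.3],[0,0,0,0,0,0,0.3]]'
python3 - <<'E'
from h import *
s=manip.sense();print(s["tcp_pos"],s["tool_rot"],s["finger_gap"])
snap("side","s1r");snap("scene","c1r")
print(proj("side",[.4792,.0928,.22]),proj("scene",[.4792,.0928,.1]))
a=cv2.imread("pics/s1r.png");b=cv2.imread("pics/c1r.png")
A=cv2.resize(a[150:290,160:300],(420,420),interpolation=cv2.INTER_CUBIC);B=cv2.resize(b[60:180,200:308],(378,420),interpolation=cv2.INTER_CUBIC)
cv2.imwrite("pics/p1.png",cv2.hconcat([A,B]))
E
```

```text
t: 6.45
tcp_pos: [0.4682, -0.0591, 0.2279]
tool_rot: [0.733, 0.68, 0.0, -0.0]
force: [-0.4, -1.4, -0.4]
finger_gap: 0.506
gripper_force: 31.2
t: 7.7
tcp_pos: [0.4851, 0.0929, 0.1886]
tool_rot: [0.734, 0.68, 0.0, 0.0]
force: [-0.0, 0.4, -1.3]
finger_gap: 0.505
gripper_force: 31.1
[0.48507732 0.09289871 0.18861878] [7.33671500e-01 6.79504184e-01 2.78087703e-04 3.40896028e-04] 0.5048002871759768
[[234.75297288 183.46231892]] [[252.26961235 153.34510745]]
```

View pics/p1.png

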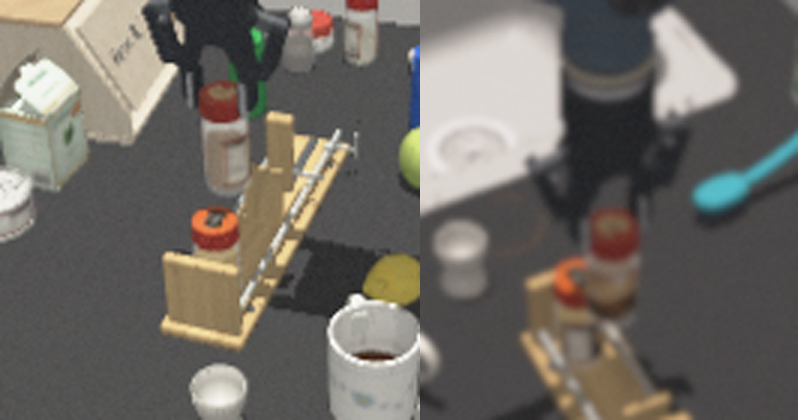

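Jar A hangs upright over the rack: side-view bottom centre at about (236,211.5), scene-view bottom centre at about (254.7,147.5).

```bash
python3 - <<'E'
from h import *
for z in(.117,.12,.123):
  print(onz("side",(235.8,211.0),z),onz("scene",(254.7,147.),z))
for y in(.0899,.0929):
  for n,o,s in(("side",(160,150),3),("scene",(200,60),3.5)):
    print(y,n,[np.round((p-o)*s) for p in proj(n,[[.4851,y,.12],[.4851,y,.226],[.4851,y,.205]])])
# rail check in side view at jar1 and channel
print([(p-(160,150))*3 for p in proj("side",[[.4826,.1427,.118]])])
E
```

```text
[0.48425365 0.08296557 0.117     ] [0.49122528 0.09864555 0.117     ]
[0.48285595 0.08684678 0.12      ] [0.48988639 0.09621954 0.12      ]
[0.48145826 0.09072798 0.123     ] [0.48854751 0.09379352 0.123     ]
0.0899 side [array([224., 184.]), array([219.,  92.]), array([220., 112.])]
0.0899 scene [array([190., 311.]), array([189., 224.]), array([190., 242.])]
0.0929 side [array([223., 186.]), array([218.,  94.]), array([219., 113.])]
0.0929 scene [array([189., 309.]), array([188., 222.]), array([188., 240.])]
[array([209.60069328, 218.53619377])]
```

```bash
python3 -m handwheel '[[-3,0,0,0,0,0,0.3],[-3,0,0,0,0,0,0.3],[0,0,-15,0,0,0,0.3],[0,0,-20,0,0,0,0.3],[0,0,-20,0,0,0,0.3],[0,0,-15,0,0,0,0.3],[0,0,-10,0,0,0,0.3],[0,0,-10,0,0,0,0.3],[0,0,-8,0,0,0,0.3],[0,0,0,0,0,0,0.3]]'
python3 -m handwheel '[[0,0,-2,0,0,0,0.3],[0,0,-2,0,0,0,0.3],[0,0,-2,0,0,0,0.3],[0,0,-2,0,0,0,0.3],[0,0,-1,0,0,0,0.3],[0,0,0,0,0,0,0.3],[0,0,0,0,0,0,0.3],[0,0,0,0,0,0,0.3],[0,0,0,0,0,0,0.3],[0,0,0,0,0,0,0.3]]'
```

```text
t: 9.05
tcp_pos: [0.4782, 0.0935, 0.0897]
tool_rot: [0.733, 0.68, -0.0, -0.0]
force: [0.4, 0.0, -0.9]
finger_gap: 0.508
gripper_force: 31.1
t: 10.3
tcp_pos: [0.4785, 0.0935, 0.0812]
tool_rot: [0.733, 0.68, 0.0, 0.0]
force: [-0.5, -0.3, 1.2]
finger_gap: 0.507
gripper_force: 31.3
```

```bash
python3 -m handwheel '[[0,0,0,0,0,0,0.6],[0,0,0,0,0,0,0.7],[0,0,0,0,0,0,0.9],[0,0,0,0,0,0,1],[0,0,10,0,0,0,1],[0,0,25,0,0,0,1],[0,0,40,0,0,0,1],[0,-20,40,0,0,0,1],[0,-40,30,0,0,0,1],[0,-50,0,0,0,0,1]]'
python3 -m handwheel '[[-2,-50,0,0,0,-3,1],[-2,-50,0,0,0,-3,1],[-3,-50,0,0,0,-3,1],[-3,-50,0,0,0,-3,1],[-3,-50,0,0,0,-3,1],[-3,-50,0,0,0,-3,1],[-3,-40,0,0,0,-3,1],[-3,-20,0,0,0,-3,1],[-3,-6,0,0,0,-3,1],[0,0,0,0,0,-3,1]]'
python3 - <<'E'
from h import *
snap("scene","c2r");b=cv2.imread("pics/c2r.png");snap("side","s2r");a=cv2.imread("pics/s2r.png")
cv2.imwrite("pics/p2.png",cv2.hconcat([cv2.resize(a[190:275,200:280],(400,425),interpolation=cv2.INTER_CUBIC),cv2.resize(b[125:210,222:302],(400,425),interpolation=cv2.INTER_CUBIC)]))
s=manip.sense();print(s["tcp_pos"],s["tool_rot"])
E
```

```text
t: 11.55
tcp_pos: [0.4804, -0.0175, 0.2296]
tool_rot: [0.733, 0.681, 0.002, 0.003]
force: [0.1, -0.2, -1.3]
finger_gap: 1.004
gripper_force: 0.0
t: 12.8
tcp_pos: [0.4531, -0.3821, 0.2263]
tool_rot: [0.885, 0.466, 0.0, -0.001]
force: [0.0, 1.5, -0.5]
finger_gap: 1.002
gripper_force: 0.0
[ 0.45335707 -0.38154574  0.22630696] [ 8.84365624e-01  4.66794585e-01  7.95171368e-05 -5.01305941e-04]
```

View pics/p2.png

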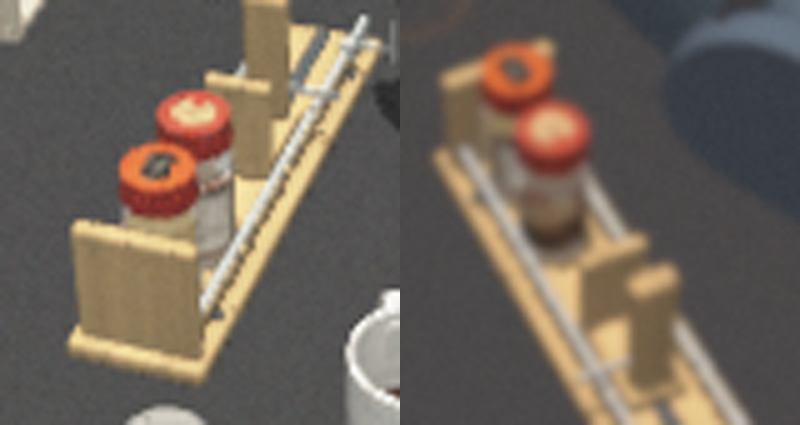

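Jar A stands upright between jar 1 and the slide, with its cap at scene pixel (252.2,149.2). Next I'll descend on jar B.

```bash
python3 -c '
from h import *
print(onz("scene",(252.2,149.2),.118), onz("scene",(222+117/5-.4,125+70/5-.4),.118))'
python3 -m handwheel '[[0,-2,-20,0,0,0,1],[0,0,-20,0,0,0,1],[0,0,-20,0,0,0,1],[0,0,-20,0,0,0,1],[0,0,-20,0,0,0,1],[0,0,-20,0,0,0,1],[0,0,-20,0,0,0,1],[0,0,-15,0,0,0,1],[0,0,-5,0,0,0,1],[0,0,0,0,0,0,1]]'
python3 -m handwheel '[[0,0,0,0,0,0,0.8],[0,0,0,0,0,0,0.6],[0,0,0,0,0,0,0.4],[0,0,0,0,0,0,0.3],[0,0,0,0,0,0,0.3],[0,0,0,0,0,0,0.3],[0,0,0,0,0,0,0.3],[0,0,0,0,0,0,0.3],[0,0,0,0,0,0,0.3],[0,0,0,0,0,0,0.3]]' 30
```

```text
[0.47960589 0.09360951 0.118     ] [0.4817629  0.14388956 0.118     ]
t: 14.15
tcp_pos: [0.4537, -0.3844, 0.0662]
tool_rot: [0.884, 0.467, 0.0, -0.0]
force: [0.3, -0.7, -0.4]
finger_gap: 1.0
gripper_force: 0.0
t: 15.4
tcp_pos: [0.4538, -0.3849, 0.0669]
tool_rot: [0.884, 0.467, 0.0, 0.001]
force: [-0.7, 0.8, 5.5]
finger_gap: 0.505
gripper_force: 30.7
```

```bash
python3 -m handwheel '[[0,0,20,0,0,0,0.3],[0,0,40,0,0,0,0.3],[0,0,40,0,0,0,0.3],[0,0,40,0,0,0,0.3],[1,20,20,0,0,3,0.3],[2,40,0,0,0,3,0.3],[2,40,0,0,0,3,0.3],[2,40,0,0,0,3,0.3],[2,40,0,0,0,3,0.3],[2,40,0,0,0,3,0.3]]'
python3 -m handwheel '[[2,40,0,0,0,3,0.3],[2,40,0,0,0,3,0.3],[2,40,0,0,0,3,0.3],[2,40,0,0,0,3,0.3],[2,25,0,0,0,0,0.3],[1,14,0,0,0,0,0.3],[0,8,-10,0,0,0,0.3],[0,0,-15,0,0,0,0.3],[0,0,-10,0,0,0,0.3],[0,0,0,0,0,0,0.3]]'
python3 - <<'E'
from h import *
s=manip.sense();print(s["tcp_pos"],s["tool_rot"],s["finger_gap"])
snap("scene","c3r");b=cv2.imread("pics/c3r.png");snap("side","s3r");a=cv2.imread("pics/s3r.png")
cv2.imwrite("pics/p3.png",cv2.hconcat([cv2.resize(a[160:260,200:280],(400,500),interpolation=cv2.INTER_CUBIC),cv2.resize(b[110:210,222:302],(400,500),interpolation=cv2.INTER_CUBIC)]))
x,y,z=s["tcp_pos"]
for n,o in(("side",(200,160)),("scene",(222,110))): print(n,np.round((proj(n,[[x,y,z-.067],[x,y,z+.039]])-o)*5))
E
```

```text
t: 16.65
tcp_pos: [0.4641, -0.1631, 0.2256]
tool_rot: [0.8, 0.6, -0.0, -0.001]
force: [1.1, 0.6, -1.0]
finger_gap: 0.509
gripper_force: 31.0
t: 17.9
tcp_pos: [0.4748, 0.042, 0.19]
tool_rot: [0.734, 0.679, -0.001, -0.001]
force: [0.0, -0.1, -1.5]
finger_gap: 0.507
gripper_force: 31.0
[0.47480123 0.04202759 0.1899964 ] [ 0.73369698  0.67947548 -0.00089522 -0.00100844] 0.5070896784747914
side [[214. 211.]
 [208.  60.]]
scene [[186. 249.]
 [186. 125.]]
```

View pics/p3.png

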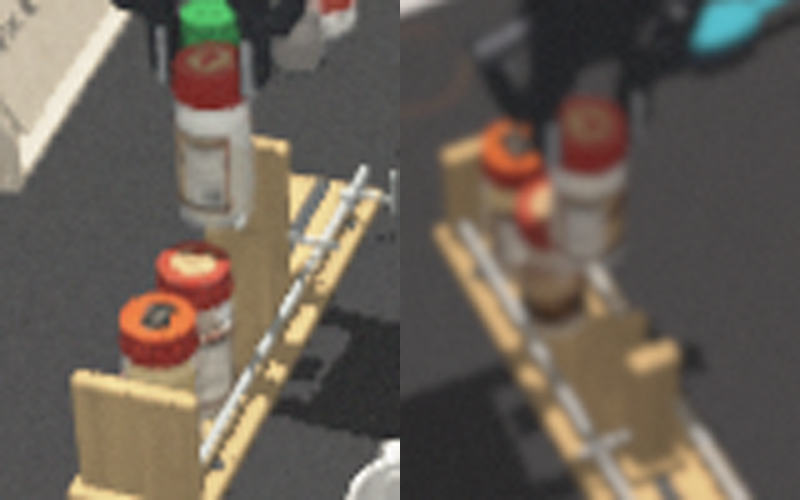

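Jar B hangs upright, with its bottom centre at about crop (187,250) against a predicted (186,249), so it is centred on the tool. Lowering now.

```bash
python3 -m handwheel '[[1,0,-10,0,0,0,0.3],[0,0,-15,0,0,0,0.3],[0,0,-15,0,0,0,0.3],[0,0,-15,0,0,0,0.3],[0,0,-15,0,0,0,0.3],[0,0,-10,0,0,0,0.3],[0,0,-10,0,0,0,0.3],[0,0,-8,0,0,0,0.3],[0,0,-4,0,0,0,0.3],[0,0,0,0,0,0,0.3]]'
python3 -m handwheel '[[0,0,-2,0,0,0,0.3],[0,0,-2,0,0,0,0.3],[0,0,-2,0,0,0,0.3],[0,0,-2,0,0,0,0.3],[0,0,-1,0,0,0,0.3],[0,0,0,0,0,0,0.3],[0,0,0,0,0,0,0.3],[0,0,0,0,0,0,0.3],[0,0,0,0,0,0,0.3],[0,0,0,0,0,0,0.3]]'
```

```text
t: 19.25
tcp_pos: [0.4765, 0.0425, 0.0889]
tool_rot: [0.733, 0.68, -0.0, -0.0]
force: [-0.5, -0.1, -1.4]
finger_gap: 0.508
gripper_force: 31.0
t: 20.5
tcp_pos: [0.4766, 0.0424, 0.0801]
tool_rot: [0.733, 0.68, 0.0, 0.0]
force: [0.3, -0.7, -1.3]
finger_gap: 0.503
gripper_force: 31.0
```

```bash
python3 -m handwheel '[[0,0,-1,0,0,0,0.3],[0,0,-1,0,0,0,0.3],[0,0,0,0,0,0,0.6],[0,0,0,0,0,0,0.7],[0,0,0,0,0,0,0.9],[0,0,0,0,0,0,1],[0,0,10,0,0,0,1],[0,0,30,0,0,0,1],[0,0,40,0,0,0,1],[0,0,40,0,0,0,1]]'
python3 -m handwheel '[[0,10,30,0,0,0,1],[0,10,30,0,0,0,1],[0,0,20,0,0,0,1],[0,0,20,0,0,0,1],[0,0,20,0,0,0,1],[0,0,0,0,0,0,1],[0,0,0,0,0,0,1],[0,0,0,0,0,0,1],[0,0,0,0,0,0,1],[0,0,0,0,0,0,1]]'
python3 -c 'from h import *;wsnap("w2");print(manip.sense()["tcp_pos"])'
```

```text
t: 21.75
tcp_pos: [0.4763, 0.0425, 0.1998]
tool_rot: [0.733, 0.68, 0.0, 0.0]
force: [0.4, -0.3, -0.2]
finger_gap: 0.995
gripper_force: 0.0
t: 23.0
tcp_pos: [0.4764, 0.0624, 0.3177]
tool_rot: [0.733, 0.68, -0.0, -0.0]
force: [0.2, 0.7, 0.4]
finger_gap: 1.0
gripper_force: 0.0
[0.4764552  0.06245104 0.31778366]
```

View pics/w2.png

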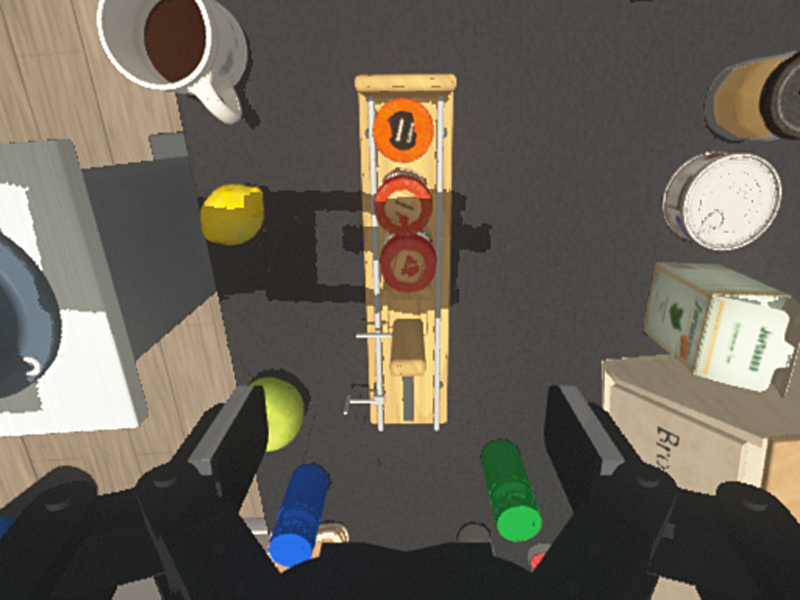

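All three caps are in a row at (403,129), (404,205) and (409,263). The pointer is at (372,336), the clip at (378,401) and the grip's top at about (407,361).

```bash
python3 - <<'E'
from h import *
for l,x,y,z in [("j1",403,129,.118),("jA",404,205,.118),("jB",409,263,.118),("cheek-x",359,92,.093),("cheek+x",455,90,.093),("ptrtip",358,336,.048),("ptr@rail",378,336,.048),("clip@rail",378,401,.037),("fintop",347,402,.059),("grip",407,363,.120),("gripfar",407,351,.12),("gripnear",407,374,.12),("rF",381,428,.033),("rB",438,428,.033)]:
    print(l,w("w2",x,y,z))
E
```

```text
j1 [0.4805 0.1435 0.118 ]
jA [0.4771 0.09   0.118 ]
jB [0.4774 0.0452 0.118 ]
cheek-x [0.4499 0.1718 0.093 ]
cheek+x [0.5208 0.1677 0.093 ]
ptrtip [ 0.4216 -0.0431  0.048 ]
ptr@rail [ 0.441  -0.0445  0.048 ]
clip@rail [ 0.4329 -0.1227  0.037 ]
fintop [ 0.4046 -0.1083  0.059 ]
grip [ 0.4695 -0.0391  0.12  ]
gripfar [ 0.4703 -0.0283  0.12  ]
gripnear [ 0.4687 -0.0492  0.12  ]
rF [ 0.4325 -0.1583  0.033 ]
rB [ 0.4935 -0.1629  0.033 ]
```

The row is complete and the slide is at rest. I'll turn the hand 90° so the fingers straddle the grip along y, partly open.

```bash
python3 -m handwheel '[[-1,-12,-12,0,0,10,0.5],[-1,-12,-12,0,0,10,0.5],[-1,-12,-12,0,0,10,0.5],[-1,-12,-12,0,0,10,0.5],[-1,-12,-12,0,0,10,0.5],[-1,-12,-12,0,0,10,0.5],[0,-12,-12,0,0,10,0.5],[0,-12,-12,0,0,10,0.5],[0,-10,-12,0,0,10,0.5],[0,0,-10,0,0,0,0.5]]'
python3 - <<'E'
from h import *
snap("scene","c4r");b=cv2.imread("pics/c4r.png");wsnap("w3");a=cv2.imread("pics/w3r.png")
cv2.imwrite("pics/p4.png",cv2.hconcat([cv2.resize(a,(512,384)),cv2.resize(b[120:216,222:294],(288,384),interpolation=cv2.INTER_CUBIC)]))
s=manip.sense();print(s["tcp_pos"],s["tool_rot"],s["finger_gap"])
E
```

```text
t: 24.3
tcp_pos: [0.4707, -0.0441, 0.1996]
tool_rot: [0.039, 0.999, 0.0, 0.0]
force: [-0.1, -0.1, -0.8]
finger_gap: 0.497
gripper_force: 0.0
[ 0.4697597  -0.04315906  0.19910036] [ 3.93793167e-02  9.99223467e-01  4.68224051e-04 -1.22972478e-03] 0.4977967365055029
```

View pics/p4.png

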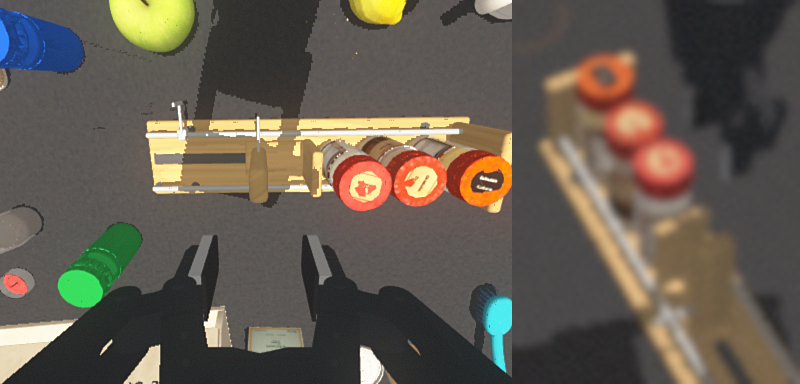

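Both fingers straddle the grip: grip top at column 259, finger midpoint at about column 261. The pointer is at (258,120), and the clip is at (182,133) with its fin at (178,105). That was my tenth picture, so from here I'll measure by numbers only.

```bash
python3 - <<'E'
from h import *
g=cv2.imread("pics/w3r.png",0).astype(int)
print("cols",list(range(170,190)))
for r in range(100,142,3): print(r,g[r,170:190], "|", g[r,250:266])
c=wcal("w3")
for l,p,z in [("ptr",(258,131),.048),("ptrtip",(258,117),.048),("clip",(183,133),.037),("rail+",(460,131),.033),("rail-",(150,135),.033)]: print(l,onz("wrist",p,z,c))
E
python3 -m handwheel '[[0,-1,-15,0,0,0,0.5],[0,0,-15,0,0,0,0.5],[0,0,-20,0,0,0,0.5],[0,0,-20,0,0,0,0.5],[0,0,-15,0,0,0,0.5],[0,0,-10,0,0,0,0.5],[0,0,-10,0,0,0,0.5],[0,0,-8,0,0,0,0.5],[0,0,0,0,0,0,0.5],[0,0,0,0,0,0,0.5]]'
```

```text
cols [170, 171, 172, 173, 174, 175, 176, 177, 178, 179, 180, 181, 182, 183, 184, 185, 186, 187, 188, 189]
100 [ 90  88  89  87  87  86  87  92  92  93 100  99  90  82  80  84  64  94
  97  93] | [50 52 53 54 54 54 54 52 54 54 53 51 55 57 55 56]
103 [ 90 138 254 255 161 114 112 120 121 119 119 123 115  74  52  53  61  66
  89  92] | [93 90 91 92 93 90 67 64 90 97 90 59 54 55 54 54]
106 [ 86 113 253 249 195 112  98 168 255 255 165  89  86  91  92  60  83  91
  90  93] | [92 94 93 90 94 91 91 91 91 92 92 92 93 93 95 93]
109 [ 69  76  73  68  75  76  81 129 255 255 203 104  89  94  91  58  58  91
  94  94] | [89 90 93 92 95 91 91 92 90 90 94 96 93 90 91 90]
112 [ 93  93  93  94  96  94  87 109 254 255 201 106  91  96  65  56  56  85
  93  92] | [90 92 90 94 94 89 86 90 93 91 92 92 92 92 88 90]
115 [ 92  93  92  93  94  94  88  90 203 255 254 144  89  90  72  56  54  57
  92  91] | [95 95 93 94 92 57 52 93 94 88 88 91 88 92 96 92]
118 [ 88  88  89  83  85  83  82  79 140 255 255 175  93  86  90  60  56  55
  88  94] | [ 70  69  69  76  92  76 130 255 255 173  99  96  98  98 102 102]
121 [
[... 733 characters left out ...]
244 253 221 248 218 247 252 251 251]
136 [242 242 242 242 243 242 241 226 239 247 248 248 249 252 254 174 124 121
 135 133] | [133 142 210 222 220 212 139 245 254 219 230 232 230 230 229 228]
139 [232 232 232 232 232 232 232 233 235 244 243 240 241 242 241 164 127 172
 140 133] | [133 136 135 133 132 127 137 254 254 223 140 126 121 152 229 238]
ptr [ 0.43454381 -0.04219008  0.048     ]
ptrtip [ 0.42079346 -0.04106199  0.048     ]
clip [ 0.43193881 -0.12037898  0.037     ]
rail+ [0.45381234 0.16957292 0.033     ]
rail- [ 0.43175709 -0.15646512  0.033     ]
t: 25.65
tcp_pos: [0.4708, -0.0447, 0.0873]
tool_rot: [0.038, 0.999, -0.0, 0.0]
force: [-0.5, 0.3, 0.2]
finger_gap: 0.5
gripper_force: 0.0
```

```bash
python3 - <<'E'
from h import *
c=wcal("w3");u=np.array([.0666,.9978])
q=lambda x,y,z:onz("wrist",(x,y),z,c)[:2]@u
print("ptr",q(258,118,.048),q(258,133,.048))
print("fintop",q(172.6,104.5,.059)); 
for z in(.034,.037,.041): print("arm",z,q(179,112,z),q(180.8,127,z),"body",q(181.2,133,z))
E
python3 -m handwheel '[[0,0,0,0,0,0,0.4],[0,0,0,0,0,0,0.3],[0,0,0,0,0,0,0.2],[0,0,0,0,0,0,0.1],[0,0,0,0,0,0,0.05],[0,0,0,0,0,0,0.05],[0,0,0,0,0,0,0.05],[0,0,0,0,0,0,0.05],[0,0,0,0,0,0,0.05],[0,0,0,0,0,0,0.05]]' 40
python3 -c 'from h import *;s=manip.sense();print(s["tcp_pos"],s["q"])'
```

```text
ptr -0.012961602922217704 -0.013187108804508463
fintop -0.09329495338906285
arm 0.034 -0.0942349192789586 -0.0938129216372901 body -0.09397672342196745
arm 0.037 -0.0934766264097237 -0.09305848533606165 body -0.09322079016279464
arm 0.041 -0.09246556925074381 -0.09205257026775701 body -0.09221287915056421
t: 26.9
tcp_pos: [0.4706, -0.0446, 0.0874]
tool_rot: [0.038, 0.999, -0.0, 0.0]
force: [-0.9, 0.0, 5.9]
finger_gap: 0.176
gripper_force: 39.8
[ 0.4706405  -0.04462892  0.0873974 ] [-3.31431989e-01  5.35563293e-01  1.92130355e+00 -2.74014687e-04
  6.84334930e-01 -1.82668254e+00]
```

```bash
python3 -m handwheel '[[0,-5,0,0,0,0,0.05],[-1,-10,0,0,0,0,0.05],[-1,-10,0,0,0,0,0.05],[0,-10,0,0,0,0,0.05],[-1,-10,0,0,0,0,0.05],[-1,-10,0,0,0,0,0.05],[0,-10,0,0,0,0,0.05],[-1,-10,0,0,0,0,0.05],[0,-5,0,0,0,0,0.05],[0,0,0,0,0,0,0.05]]'
python3 - <<'E'
from h import *
wsnap("w4");g=cv2.imread("pics/w4r.png",0).astype(int)
c=wcal("w4");s=manip.sense();print(s["tcp_pos"],s["force"],s["finger_gap"])
# expected pixels: clip fin top, arm; pointer tip/at rail if pulled 80.2
from numpy import array
th=.0666
yc=-.0448
clip=onz("wrist",(181.2,133),.037,wcal("w3"));print("clip",clip)
fin=onz("wrist",(172.6,104.5),.059,wcal("w3"))
pt=onz("wrist",(258,118),.048,wcal("w3"))-array([.0053,.0800,0])
pr=onz("wrist",(258,131),.048,wcal("w3"))-array([.0053,.0800,0])
for l,p in(("clip",clip),("fin",fin),("ptrtip",pt),("ptr@rail",pr)): print(l,proj("wrist",p,c))
q=proj("wrist",pt,c)[0].astype(int)
for r in range(q[1]-24,q[1]+20,4): print(r,q[0]-16,g[r,q[0]-16:q[0]+16])
E
```

```text
t: 28.15
tcp_pos: [0.4653, -0.123, 0.0874]
tool_rot: [0.039, 0.999, 0.001, -0.0]
force: [1.8, 7.5, 7.9]
finger_gap: 0.174
gripper_force: 40.0
[ 0.465343   -0.12284477  0.08738475] [0.7927461  7.707249   6.96011744] 0.17369019440393502
clip [ 0.43178828 -0.12224683  0.037     ]
clip [[256.94163371 154.26979743]]
fin [[255.94495457 113.19674489]]
ptrtip [[256.65779566 134.85247203]]
ptr@rail [[256.63649798 154.16383168]]
110 240 [ 54  50  53  52  56  57  58  58  57  58  54  57  52  57 116 130 132 134
 127  65  51  56  57  54  57  53  55  52  55  57  54  55]
114 240 [ 56  56  57  56  56  58  56  55  57  55  56  55  50  63 138 145 145 146
 141  68  54  57  55  55  55  52  54  51  53  57  54  56]
118 240 [ 56  54  58  57  57  58  59  55  57  58  56  59  58  54  90 145 153 155
 150  75  55  55  57  60  55  57  54  56  57  56  57  55]
122 240 [ 63  60  53  57  56  60  57  56  58  59  58  59  57  53  73 144 155 154
 149  73  51  56  59  55  57  59  56  56  55  54  57  58]
126 240 [ 57  60  55  56  58  58  58  59  59  60  58  58  58  51  75 144 154 156
 149  79  55  55  59  58  58  56  57  56
[... 151 characters left out ...]
  59]
134 240 [131 129 130 131 130 129 129 129 131 128 132 131 131 129 125 141 145 148
 152 150 147 130 129 129 130 131 132 130 131 131 132 132]
138 240 [137 139 141 138 139 139 138 139 138 139 139 137 138 139 138 142 142 146
 152 153 144 132 137 135 137 137 136 138 136 136 137 137]
142 240 [132 133 135 135 137 136 136 136 135 134 134 135 137 134 136 142 150 146
 150 150 148 108  78  78  80  78  80 103 127 136 135 135]
146 240 [235 234 238 238 238 240 242 155 128 129 130 132 131 131 131 142 148 148
 149 153 146 133 121  97  81  82  79  79  77  81 127 132]
150 240 [122 121 122 122 122 125 127 126 126 127 132 144 147 149 146 140 149 144
 149 150 144 142 146 142  97  80  77  74  76 102 140 142]
```

The pointer shows about 1.5–2 mm short of the clip (centre at about col 259, clip at 257). A 2 mm nudge should level it.

```bash
python3 -m handwheel '[[0,-1,0,0,0,0,0.05],[0,-1,0,0,0,0,0.05],[0,0,0,0,0,0,0.05],[0,0,0,0,0,0,0.05],[0,0,0,0,0,0,0.05],[0,0,0,0,0,0,0.05],[0,0,0,0,0,0,0.05],[0,0,0,0,0,0,0.05],[0,0,0,0,0,0,0.05],[0,0,0,0,0,0,0.05]]'
python3 - <<'E'
from h import *
wsnap("w5");im=cv2.imread("pics/w5r.png");g=im[:,:,::].min(2).astype(int);h=cv2.cvtColor(im,cv2.COLOR_BGR2GRAY).astype(int)
for r in(114,124,130,138,144,150): print(r,h[r,248:270])
# jar caps: red/orange blobs near the row
hsv=cv2.cvtColor(cv2.imread("pics/w5r.png"),cv2.COLOR_BGR2HSV)
m=(((hsv[...,0]<12)|(hsv[...,0]>172))&(hsv[...,1]>170)&(hsv[...,2]>60)).astype(np.uint8)
n,_,st,ce=cv2.connectedComponentsWithStats(m);print([(list(map(int,st[i])),) for i in range(1,n) if st[i][4]>300])
jars=[[.4805,.1435,.118],[.478,.0915,.118],[.4768,.0435,.118]]
print(proj("wrist",jars,wcal("w5")))
print(manip.sense()["tcp_pos"],manip.sense()["gripper_force"])
E
```

```text
t: 29.45
tcp_pos: [0.4652, -0.1244, 0.0874]
tool_rot: [0.038, 0.999, 0.002, -0.0]
force: [1.2, 6.6, 7.5]
finger_gap: 0.171
gripper_force: 40.0
114 [ 55  54  55  56  56  58  52  54  90 141 146 145 142  91  55  57  56  58
  57  54  53  53]
124 [ 58  59  59  60  57  59  57  54  66 141 156 155 152  81  53  54  59  55
  58  60  58  58]
130 [ 59  53  57  53  54  57  56  51  59 142 151 155 151  83  54  58  60  57
  56  58  57  54]
138 [136 139 140 138 136 139 138 137 134 143 151 150 147 132 138 136 138 137
 136 135 138 135]
144 [135 133 131 132 133 131 131 133 131 143 151 152 147 107  82  79  77  76
  79  81  79  77]
150 [128 126 127 126 128 143 147 149 148 143 149 149 147 141 146 147 146 142
 106  80  76  77]
[]
[[813.10185476 247.2584817 ]
 [704.92334334 250.21328395]
 [604.84848842 254.92017254]]
[ 0.46524665 -0.12446004  0.08740108] 40.04203498363495
```

The pointer and the clip arm now cover the same columns (257–260), so they are level. I'll do one numeric check that the jar caps are still where they were, then hand in.

```bash
python3 - <<'E'
from h import *
a=cv2.imread("pics/c4r.png");im=snap("scene","c6r");b=cv2.imread("pics/c6r.png")
t=a[130:172,232:270]
r=cv2.matchTemplate(b[115:190,215:290],t,cv2.TM_CCOEFF_NORMED);_,v,_,l=cv2.minMaxLoc(r);print(v,l,"expect (17,15)")
if v>.75 and abs(l[0]-17)<2 and abs(l[1]-15)<2: print(manip.sign_off())
E
```

```text
0.9853962063789368 (17, 15) expect (17,15)
the job is handed in; nothing more can be done
None
```

The job is handed in, with no verdict shown: all three jars stand upright in the rack, and the gripper is holding the sliding end with its pointer level with the clip, clear of the jars; the salt shaker and egg cup were not touched.

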